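Set out the biscuit-decorating station

ROBOT

A 7-joint arm with a two-finger parallel gripper is mounted at the origin on a cart in front of the work surface, level with it; the furniture and walls round the work are solid. World frame = base frame: x ahead of the robot, y to its left, z up, the work surface at z = 0. Lengths are in m, angles in rad, forces in N, time in s.
With the tool pointing down it reaches from about 0.425 to 0.825 m from the base axis. Payload 3.6 kg.
Tool frame: the origin (TCP) lies at the very end of the fingers, on their centre line; the grasp point (between the pads) lies bot.grasp_offset behind it (bot.grasp_offset is the distance from the TCP to the grasp point, in m); z points along the fingers, y is the line along which they close (so a half turn about z gives the same grasp; the last joint's range is limited). The gripper opens to 93 mm and grips with 3 to 60 N. Pads are 15 mm wide; open, the fingers measure 128 mm over their backs; the gripper's body (75 mm by 188 mm) begins 65 mm behind the grasp point.
Start: joints at [-1.31, 0.615, -0.013, 1.423, 0.008, 1.103, -0.04], TCP at [0.184, 0.623, 0.183] pointing down, gripper open.
Joint ranges: [-3.12, 3.12], [-0.3, 2.06], [-1.34, 1.32], [0.26, 2.42], [-1.36, 4.5], [0.01, 1.98], [-2.84, 2.84]. Speed limits (rad/s): [2.79, 2.79, 3.14, 3.14, 3.14, 3.14, 3.14].

INTERFACE

Orientations are given as a 3x3 rotation matrix whose columns are the frame's x, y, z axes.
In Python, from cell import telemetry, capture, calibration, job, nets, bot gives the robot as it stands. The module is installed in compiled form; this text tells all that it offers.
- The arm moves only by the tool move_arm, never from a script. Its argument "steps" is a list of rows, each a list of 5 numbers: the opening, from 0 (shut) to 1 (fully open), then the shift along the tool's x, y, z in m, then the turn about the tool's z in rad. A call has 1 to 12 rows; each row shifts and turns the commanded pose from where the row before left it, along the tool's axes as they then stand; what a row does not reach is not made up. A row lasts 1/10 s, in which the tool goes at most 50 mm and 8.59 degrees, less where a joint would pass 70% of its speed; a pose out of reach is approached as far as the arm can. A call with a gripper value outside its range is refused whole. The fingers move at their own pace and stop on an object; "squeeze" is the grip in N (left out, the last holds). Time passes only in rows, so rows that do not move let the fingers close. It gives the time, the measured TCP pose, the force, the opening and the grip force at its end, in the units of the state.
- telemetry.get_state(): the state, without advancing time (a new reading comes with each control period).
- capture(name): name is "scene" or "top" or "wrist"; returns the picture (384x512x3 uint8, red, green, blue); there is no depth.
- calibration(name): a dict with "vertical_fov" (degrees; the focal length in pixels is half the picture's height over the tangent of half this angle, whatever the lens; pixels are square), "cx", "cy" (the principal point, pixels), "R" (3x3) and "t" (3): a world point X has camera coordinates R X + t. Camera axes: x right, y down, z forward; pixel columns grow to the right and rows downward; lengths in m; the calibration is good to about 2 mm. A picture is of the moment at which its call begins: read the wrist's pose just before it. calibration takes no time and is no camera call; for the wrist camera it gives the pose at the moment of the call.
- job.sign_off(): hands the job in; it is judged then, once.
Trained networks look in the newest picture that a camera, given by its name, has taken for a name from the list of things; names that differ only in an ending like _2 or _b are one class to them, and where a whole thing is asked for, a point or a joint stands for the part that bears it (a point fixed in the world has none). Each returns a list of dicts, best first, with "p" (0 to 1); they miss things now and then, are a little off and sometimes report something else, mostly with a low value. They report only what shows in the picture. A call takes as long as a camera call. They do not tell look-alikes from the thing itself.
- nets.search_frame(camera, thing): "box" ([centre column, centre row, width, height] in pixels, round what is visible of it).
- nets.regions_of(camera, thing): "region" (384x512 bool, what is visible of it) and "box" ([centre column, centre row, width, height] in pixels, round what is visible of it).
The state is a dict: "t": time; "q": joint angles; "qvel": joint speeds; "effort": joint torques, N m; "tcp_pos": TCP position; "eef_rot": TCP orientation; "wrist_force": force on the tool from outside, world axes, zero at the start; "ft_torque": the same for the moment, N m; "grip_width": opening from 0.0 (shut) to 1.0 (fully open); "grip_force": force on a finger pad.
Only numpy, scipy, OpenCV 4.12 (cv2) and the standard library are available. Lean on these libraries where they do the work, as an engineer would, in place of code of your own. Each camera call takes 0.05 s, during which the arm holds its last target. There are 200 camera calls.

TASK

Set out the biscuit-decorating things: stand the jar of pink sugar in the middle of the slate mat, the ramekin of chocolate in the middle of the cork mat, and the vanilla bottle on the bare worktop exactly midway between the two mats, in line with them. Lay the square cutter flat on top of the pink sugar jar, centred on its lid. Leave the empty ramekin and the round cutter where they are, and everything upright and let go.

Things in the scene. Friction and masses are not known exactly. Their poses are not given: they have to be found in the camera images.
- sugar_jar: Small round screw-lid jar of pink sugar with a flat grey lid, 67 mm in diameter at the lid, 63 mm at the glass, 67 mm tall, 0.17 kg, loose, standing upright. Origin: centre of its underside; z up. It can be gripped across its diameter from above, and its flat lid carries other things. It is the one right in front of the robot, among the six loose things; similar jars, bowls and cutters farther to the right and at the back are mere decor.
- square_cutter: Square tinplate pastry cutter with rounded corners, 50 mm between its flat outer sides (51 mm at the rolled rim), 25 mm tall, 22 g, loose, lying flat with the rolled rim up. Origin: centre of its underside; z up. Its sides run along its x and y axes. Grip it across two opposite outer sides: the inside counts as filled, so no finger goes in.
- choc_ramekin: White porcelain ramekin with dark chocolate pieces in it (fixed in it), round, 69 mm across the rim, 64 mm at the foot, 42 mm tall, 0.14 kg, loose, upright. Origin: centre of its underside; z up. Grip it across the outside.
- vanilla: Brown glass vanilla bottle with a white screw cap, 129 mm tall, body 58 mm in diameter, cap 32 mm in diameter and the top 20 mm of the height (from 109 to 129 mm), 0.26 kg, loose, upright. Origin: centre of its underside; z up. It can be lifted by the cap, which is fixed on.
- empty_ramekin: White porcelain ramekin of the same size as the other (69 mm across, 42 mm tall) but empty; loose. It stays where it is. Origin: centre of its underside.
- round_cutter: Round tinplate pastry cutter, 58 mm in diameter, 25 mm tall; loose. It stays where it is. Origin: centre of its underside.
- slate_mat: Dark grey square slate mat, 100 x 100 mm, 6 mm thick, fixed to the worktop. Origin: centre of its underside; its top is 6 mm above the worktop. Its y axis runs along the line through the cork mat's centre, 240 mm away on its +y or its -y side. (Wall cabinets hang over the back of the worktop, beyond x = 0.58 m and from 0.45 m up: keep the wrist in front of them.)
- cork_mat: Light brown round cork mat, 100 mm in diameter, 6 mm thick, fixed to the worktop, 240 mm from the slate mat, centre to centre. Origin: centre of its underside; its top is 6 mm above the worktop.
There are look-alikes about, which are no part of the job. What is shaped like the choc_ramekin but purple is not meant.

How it is judged:
At the end, for the whole second after the job is handed in: Jar on slate mat and chocolate ramekin on cork mat, within 15 mm of the centres; square cutter flat on the jar's lid within 12 mm of its axis; bottle on the worktop within 15 mm of midway; all upright, at rest, released; empty ramekin and round cutter within 30 mm of their starts (horizontal distance between sugar_jar and slate_mat below 0.015 m and height (world z) of each of sugar_jar, choc_ramekin below 0.012 m and horizontal distance between choc_ramekin and cork_mat below 0.015 m and horizontal distance between square_cutter and sugar_jar below 0.012 m and z of square_cutter in the frame of sugar_jar between 0.058 and 0.075 m and ((y of cork_mat in the frame of slate_mat above 0 m and y of vanilla in the frame of slate_mat between 0.105 and 0.135 m) or (y of cork_mat in the frame of slate_mat below 0 m and y of vanilla in the frame of slate_mat between -0.135 and -0.105 m)) and x of vanilla in the frame of slate_mat between -0.015 and 0.015 m and height (world z) of vanilla below 0.006 m and angle between each of sugar_jar, square_cutter, choc_ramekin, vanilla, empty_ramekin, round_cutter's own z axis and vertical below 0.1 rad and linear speed of each of sugar_jar, square_cutter, choc_ramekin, vanilla below 0.02 m/s and angular speed of each of sugar_jar, square_cutter, choc_ramekin, vanilla below 0.2 rad/s and distance of each of empty_ramekin, round_cutter from where it was at the start of the episode below 0.03 m); the robot touches nothing.
It fails at once if the empty ramekin or the round cutter is displaced by more than 30 mm (distance of any of empty_ramekin, round_cutter from where it was at the start of the episode above 0.03 m).
It also fails if it takes over 120 s, if anything falls off the work surface, if the arm or the gripper's body presses on something with over 40 N, if the wrist force passes 120 N, or if a joint passes its speed limit or range.

## Working session

There is one attempt and no reset: what is moved stays moved. The work goes in short steps, Python scripts to look and compute and a tool call to move; the robot and the scene stay as the last step left them, time stands still between calls to the robot, and variables do not carry over. Pictures are saved under pics/ and viewed, at most 17 in all, crops included, and the job is handed in when it is done.

Besides the shell and the picture viewer there is one more tool, called as name([rows], argument=value, ...), one row to a line, values as JSON. move_arm: Moves the arm, as the interface text tells. Its arguments: {"type":"object","properties":{"steps":{"type":"array","items":{"type":"array","items":{"type":"number"}}},"squeeze":{"type":"number"}},"required":["steps"]}

```bash
mkdir -p pics; cat > h.py <<'E'
import numpy as np, cv2
from cell import telemetry, capture, calibration, job, nets, bot
def ray(cam,u,v,z,cal=None):
    c=cal or calibration(cam); f=192/np.tan(np.radians(c["vertical_fov"])/2)
    R=np.array(c["R"]);t=np.array(c["t"]);o=-R.T@t
    d=R.T@np.array([(u-c["cx"])/f,(v-c["cy"])/f,1]); return o+d*(z-o[2])/d[2]
def snap(cam,name):
    im=capture(cam); cv2.imwrite(f"pics/{name}.png",im[:,:,::-1]); return im
E
python3 - <<'E'
from h import *
s=telemetry.get_state(); print(s["t"],s["tcp_pos"],np.round(s["eef_rot"],2),bot.grasp_offset)
for c in("top","scene"):
    snap(c,c+"0")
    k=calibration(c); print(c,k["vertical_fov"],-np.array(k["R"]).T@np.array(k["t"]))
    if c=="top":
        for th,z in(("sugar_jar",.067),("square_cutter",.025),("choc_ramekin",.042),("vanilla",.129),("empty_ramekin",.042),("round_cutter",.025),("slate_mat",.006),("cork_mat",.006)):
            for d in nets.search_frame(c,th)[:3]: print(th,round(d["p"],2),np.round(d["box"]),np.round(ray(c,*d["box"][:2],z),3))
E
```

```text
0.0 [0.18425675 0.62242947 0.18169389] [[-0.96  0.28 -0.  ]
 [ 0.28  0.96 -0.  ]
 [-0.   -0.   -1.  ]] 0.0188
top 50.894305240086425 [ 0.22512556 -0.06463883  1.21233863]
sugar_jar 0.59 [280. 182.  24.  25.] [ 0.516 -0.118  0.067]
choc_ramekin 0.9 [391. 183.  28.  21.] [ 0.54  -0.452  0.042]
choc_ramekin 0.76 [356. 186.  26.  22.] [ 0.524 -0.348  0.042]
choc_ramekin 0.46 [138. 191.  29.  34.] [0.472 0.299 0.042]
vanilla 0.7 [321. 217.  24.  26.] [ 0.41  -0.232  0.129]
empty_ramekin 0.78 [280. 219.  24.  29.] [ 0.413 -0.124  0.042]
round_cutter 0.64 [365. 215.   9.   8.] [ 0.44  -0.38   0.025]
slate_mat 0.92 [214. 199.  34.  37.] [0.467 0.077 0.006]
cork_mat 0.85 [139. 189.  33.  32.] [0.485 0.308 0.006]
scene 53.465282016735785 [-0.18465161 -0.49997727  0.89554992]
```

```bash
python3 -c "
import cv2
a=cv2.imread('pics/top0.png')[140:270,90:430]; cv2.imwrite('pics/top0c.png',cv2.resize(a,None,fx=2.3,fy=2.3,interpolation=2))"
```

```text
(no output)
```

View pics/scene0.png

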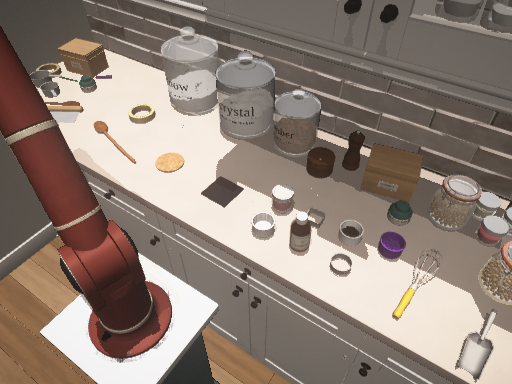

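View pics/top0c.png

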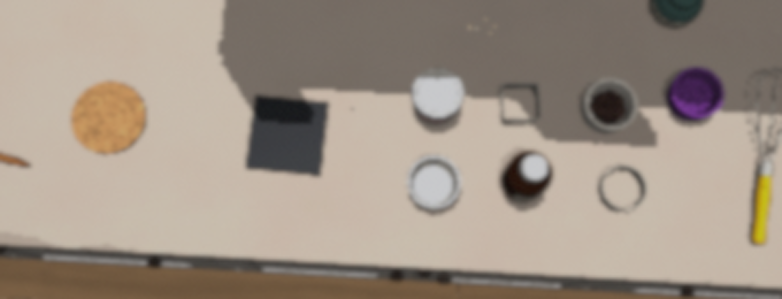

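The scene view shows the jar at about (283,197), vanilla (300,232), choc ramekin (350,233), square cutter (316,215) and both mats (222,191) and (170,162). The net boxes agree with the top view. First I'll go above the mats for a closer look.

move_arm([
  [1,0,0,0,-0.1425],
  [1,0,0,0,-0.1425],
  [1,-0.025,-0.04,-0.014,0],
  [1,-0.025,-0.04,-0.014,0],
  [1,-0.025,-0.04,-0.014,0],
  [1,-0.025,-0.04,-0.014,0],
  [1,-0.025,-0.04,-0.014,0],
  [1,-0.025,-0.04,-0.014,0],
  [1,-0.025,-0.04,-0.014,0],
  [1,-0.025,-0.04,-0.014,0],
  [1,-0.025,-0.04,-0.014,0],
  [1,-0.025,-0.04,-0.014,0],
])

```text
t: 1.7
tcp_pos: [0.4341, 0.2208, 0.3239]
eef_rot: [[-1.0, 0.003, 0.001], [0.003, 1.0, 0.001], [-0.001, 0.001, -1.0]]
wrist_force: [1.3, 0.6, -0.8]
grip_width: 1.003
grip_force: 0.0
```

```bash
python3 - <<'E'
from h import *
s=telemetry.get_state(); print(s["t"],s["tcp_pos"],np.round(s["eef_rot"],3))
c=calibration("wrist"); R=np.array(c["R"]);print(np.round(R,3),-R.T@np.array(c["t"]),c["vertical_fov"])
snap("wrist","w1")
for th,z in(("slate_mat",.006),("cork_mat",.006),("sugar_jar",.067)):
  for d in nets.regions_of("wrist",th)[:2]:
    print(th,round(d["p"],2),np.round(d["box"]),np.round(ray("wrist",*d["box"][:2],z),4))
    m=cv2.findContours(d["region"].astype(np.uint8),0,2)[0]; m=max(m,key=cv2.contourArea)
    P=np.array([ray("wrist",*p[0],z)[:2] for p in m],np.float32); print(cv2.minAreaRect(P),d["region"].sum())
E
```

```text
1.7 [0.43407429 0.2207891  0.32387943] [[-1.     0.003  0.001]
 [ 0.003  1.     0.001]
 [-0.001  0.001 -1.   ]]
[[ 0.003  1.     0.001]
 [ 0.968 -0.003  0.25 ]
 [ 0.25   0.    -0.968]] [0.36514698 0.2197806  0.52567493] 69.72482333525922
cork_mat 0.81 [307. 183.  50.  51.] [0.484 0.313 0.006]
((0.4846794903278351, 0.3110371530056), (0.09898945689201355, 0.09694954752922058), 89.33739471435547) 2031
cork_mat 0.7 [ 68. 149.  52.  40.] [ 0.4144 -0.136   0.006 ]
((0.4127774238586426, -0.13838538527488708), (0.0726189985871315, 0.09400691837072372), 20.06073760986328) 1578
sugar_jar 0.97 [ 74. 209.  59.  43.] [ 0.5121 -0.0994  0.067 ]
((0.51235032081604, -0.10210301727056503), (0.06400622427463531, 0.10275391489267349), 31.20745849609375) 1708
```

View pics/w1.png

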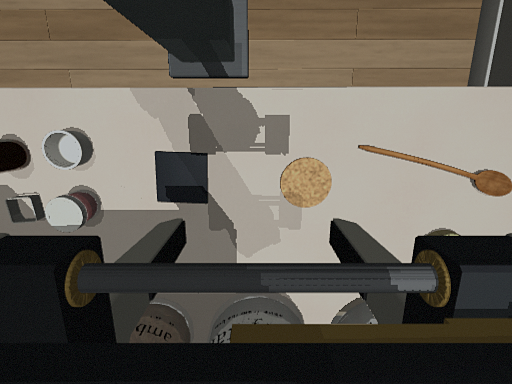

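The wrist view shows the slate mat at cols 156–208, rows 151–203, and the cork at (306,182). The jar lid is at (67,212) and the empty ramekin at (65,149). The net missed the slate, so I'll threshold it.

```bash
python3 - <<'E'
from h import *
im=cv2.imread("pics/w1.png"); m=np.zeros((384,512),np.uint8); m[145:212,148:215]=(im[145:212,148:215].max(2)<62)
m=cv2.morphologyEx(m,cv2.MORPH_CLOSE,np.ones((3,3))); k=max(cv2.findContours(m,0,2)[0],key=cv2.contourArea)
P=np.array([ray("wrist",*p[0],.006)[:2] for p in k],np.float32); r=cv2.minAreaRect(P);print(r)
cork=np.array([.4845,.3112]); s=np.array(r[0]);print(np.linalg.norm(cork-s),(cork+s)/2)
for n,u,v,z in(("lid",67,212,.067),("empty",65,149,.042)):print(n,ray("wrist",u,v,z))
for n,u,v,z in(("sq",315.7,184.8,.025),("van",322,212.6,.129),("rc",360.4,221.7,.025),("choc",355,185,.042),("lid",280,181,.067)):print(n,ray("top",u,v,z))
E
```

```text
((0.46881842613220215, 0.07523331791162491), (0.09834609925746918, 0.09956900030374527), 87.1803970336914)
0.2364871810791601 [0.47665921 0.19321666]
lid [ 0.51679424 -0.11209041  0.067     ]
empty [ 0.40994684 -0.11314852  0.042     ]
sq [ 0.52487716 -0.22977083  0.025     ]
van [ 0.4216391  -0.23420457  0.129     ]
rc [ 0.41942408 -0.36501469  0.025     ]
choc [ 0.52653156 -0.34482424  0.042     ]
lid [ 0.51989389 -0.11917623  0.067     ]
```

move_arm([
  [1,-0.004,-0.045,0.014,0],
  [1,-0.004,-0.045,0.014,0],
  [1,-0.004,-0.045,0.014,0],
  [1,-0.004,-0.045,0.014,0],
  [1,-0.004,-0.045,0.014,0],
  [1,-0.004,-0.045,0.014,0],
  [1,-0.004,-0.045,0.014,0],
  [1,-0.004,-0.035,0.01,0],
  [1,0,0,0,0],
])

```text
t: 2.8
tcp_pos: [0.4632, -0.1313, 0.2132]
eef_rot: [[-1.0, 0.009, -0.003], [0.009, 1.0, -0.002], [0.003, -0.002, -1.0]]
wrist_force: [-0.8, 0.5, -0.2]
grip_width: 0.997
grip_force: 0.0
```

```bash
cat > look.py <<'E'
from h import *
import sys
s=telemetry.get_state(); print(s["t"],np.round(s["tcp_pos"],4))
snap("wrist",sys.argv[1])
Z=dict(slate_mat=.006,cork_mat=.006,sugar_jar=.067,square_cutter=.025,choc_ramekin=.042,vanilla=.129,empty_ramekin=.042,round_cutter=.025)
for th in sys.argv[2:]:
  for d in nets.regions_of("wrist",th)[:3]:
    m=max(cv2.findContours(d["region"].astype(np.uint8),0,2)[0],key=cv2.contourArea)
    P=np.array([ray("wrist",*p[0],Z[th])[:2] for p in m],np.float32); r=cv2.minAreaRect(P)
    print(th,round(d["p"],2),np.round(d["box"]),np.round(ray("wrist",*d["box"][:2],Z[th])[:2],4),np.round(r[0],4),np.round(r[1],4),round(r[2],1))
E
python3 look.py w2 sugar_jar square_cutter choc_ramekin vanilla round_cutter empty_ramekin slate_mat
```

```text
2.8 [ 0.4632 -0.1313  0.2132]
sugar_jar 0.73 [266. 214.  52.  56.] [ 0.5158 -0.1145] [ 0.5183 -0.1152] [0.0779 0.0643] 1.6
square_cutter 0.9 [191. 213.  39.  43.] [ 0.5292 -0.2245] [ 0.5297 -0.2236] [0.055  0.0546] 4.9
choc_ramekin 0.72 [174. 147.  63.  46.] [ 0.4295 -0.2379] [ 0.4304 -0.2386] [0.064  0.0857] 0.1
choc_ramekin 0.64 [ 40. 221.  66.  32.] [ 0.5357 -0.4381] [ 0.5351 -0.4409] [0.0443 0.0915] 0.0
choc_ramekin 0.62 [110. 219.  57.  47.] [ 0.5318 -0.3373] [ 0.5259 -0.3341] [0.0666 0.0829] 43.7
vanilla 0.94 [174. 148.  62.  44.] [ 0.4226 -0.2123] [ 0.4226 -0.2127] [0.0492 0.066 ] 0.1
round_cutter 0.64 [ 93. 145.  52.  40.] [ 0.4286 -0.3575] [ 0.4271 -0.3574] [0.069  0.0586] 85.4
empty_ramekin 0.63 [266. 136.  48.  50.] [ 0.4157 -0.1144] [ 0.4165 -0.116 ] [0.0671 0.0669] 89.1
slate_mat 0.91 [396. 171.  74.  72.] [0.4683 0.0829] [0.4713 0.0797] [0.1037 0.1003] 88.0
slate_mat 0.58 [172. 147.  62.  47.] [ 0.4326 -0.2522] [ 0.431  -0.2517] [0.0716 0.0933] 32.8
```

View pics/w2.png

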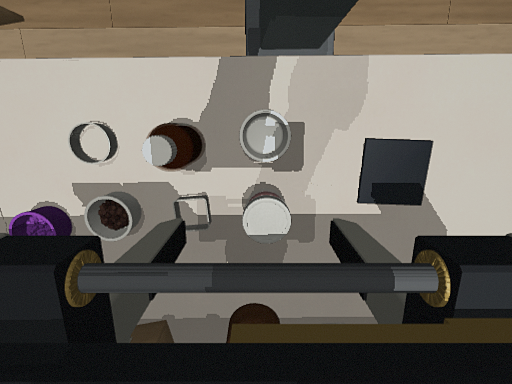

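View w2 shows the jar lid centred at (267,219), clear of its neighbours along y. I'll grasp it across y.

move_arm([
  [1,-0.03,0.008,0.02,0],
  [1,-0.029,0.007,0.03,0],
  [1,0,0,0.045,0],
  [1,0,0,0.045,0],
  [1,0,0,0.03,0],
  [1,0,0,0.013,0],
  [1,0,0,0,0],
  [0,0,0,0,0],
  [0,0,0,0,0],
  [0,0,0,0,0],
  [0,0,0,0,0],
  [0,0,0,0,0],
], squeeze=20)

```text
t: 4.4
tcp_pos: [0.5239, -0.1128, 0.0325]
eef_rot: [[-1.0, 0.003, 0.001], [0.003, 1.0, -0.0], [-0.001, -0.0, -1.0]]
wrist_force: [0.1, -0.3, -0.1]
grip_width: 0.619
grip_force: 0.0
```

move_arm([
  [0,0,0,0,0],
  [0,0,0,0,0],
  [0,0,0,0,0],
])

```text
t: 4.7
tcp_pos: [0.5235, -0.1128, 0.0319]
eef_rot: [[-1.0, 0.003, 0.0], [0.003, 1.0, -0.0], [-0.0, -0.0, -1.0]]
wrist_force: [0.1, -0.4, 1.3]
grip_width: 0.36
grip_force: 0.3
```

```bash
python3 look.py w3 sugar_jar; python3 -c "
from h import *
snap('scene','s3')
a=cv2.imread('pics/s3.png')[100:340,180:440]; b=cv2.resize(a,(433,400)); w=cv2.imread('pics/w3.png')
cv2.imwrite('pics/c3.png',np.hstack([b,cv2.resize(w[100:300,150:380],(360,400))]))"
```

```text
4.7 [ 0.5235 -0.1128  0.0319]
sugar_jar 0.85 [247. 214. 103.  92.] [ 0.512  -0.1202] [ 0.5141 -0.1213] [0.0633 0.0634] 89.8
sugar_jar 0.53 [ 14. 209.  28.  58.] [ 0.5082 -0.2681] [ 0.5078 -0.268 ] [0.0174 0.0392] 76.7
```

View pics/c3.png

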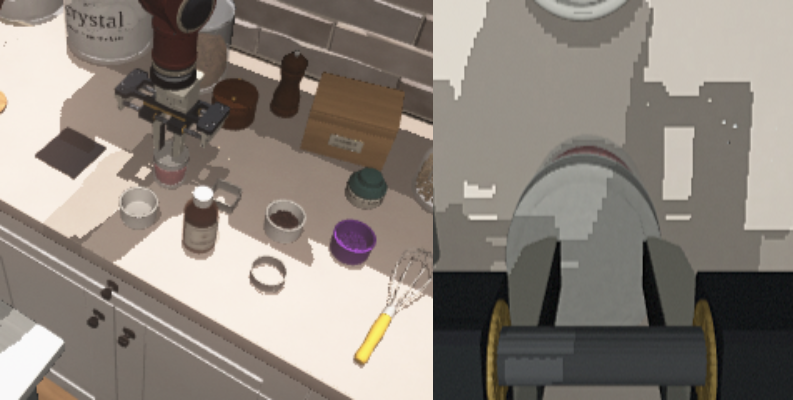

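The crop shows the fingers behind the lid centre, so the jar is probably being squeezed out towards the robot. I'll measure the lid edge.

```bash
python3 -c "
from h import *
print(ray('wrist',244,172,.067),ray('wrist',197,222,.067),ray('wrist',295,222,.067),telemetry.get_state()['grip_width'])
print([ (np.round(d['box']),round(d['p'],2)) for d in nets.regions_of('scene','sugar_jar')[:2]])
k=calibration('wrist');R=np.array(k['R']);f=192/np.tan(np.radians(k['vertical_fov']/2))
for p in ([.5235,-.1128+.017,.05],[.5235,-.1128-.017,.05],[.5235,-.1128+.017,.032],[.5235,-.1128+.017,.067]):
  c=R@np.array(p)+k['t'];print(k['cx']+f*c[0]/c[2],k['cy']+f*c[1]/c[2])
"
```

```text
[ 0.48482606 -0.12180722  0.067     ] [ 0.51729402 -0.15249443  0.067     ] [ 0.51748636 -0.08952174  0.067     ] 0.23574826304375587
[(array([285., 202.,  22.,  29.]), 0.57)]
282.65693545416855 221.52905609272926
234.6233770857534 221.66654213954666
280.5715306542818 213.30688160459218
285.0002373666111 230.76804758422958
```

```bash
python3 -c "
from h import *
snap('scene','s4');snap('wrist','w4');print(telemetry.get_state()['grip_width'],telemetry.get_state()['grip_force'])
a=cv2.imread('pics/s4.png')[150:240,240:320]; w=cv2.imread('pics/w4.png')
cv2.imwrite('pics/c4.png',np.hstack([cv2.resize(a,(400,450)),cv2.resize(w[150:285,180:300],(400,450))]))"
```

```text
0.10078457127824449 0.3838217753218487
```

View pics/c4.png

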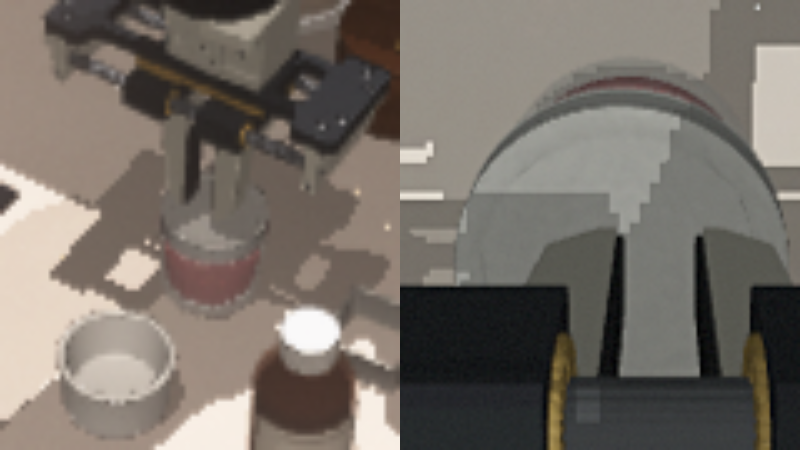

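```bash
python3 -c "
from h import *
s=telemetry.get_state();print(s['t'],s['tcp_pos'],s['wrist_force'],s['grip_width'])
def pj(cam,p):
  k=calibration(cam);f=192/np.tan(np.radians(k['vertical_fov']/2));c=np.array(k['R'])@np.array(p)+k['t'];return np.round([k['cx']+f*c[0]/c[2],k['cy']+f*c[1]/c[2]],1)
for z in(.03,.05,.067,.08): print(z,pj('scene',[.5235,-.1128,z]),pj('wrist',[.516,-.1128,z]))
for q in ([.52,-.12,.067],[.52,-.12,0],[.487,-.12,.067]): print(pj('scene',q),pj('wrist',q))
print(nets.regions_of('scene','sugar_jar')[0]['box'])
"
```

```text
5.0 [ 0.52349773 -0.11273934  0.03188512] [-0.82625672 -0.76659172  0.69612021] 0.10078457127824449
0.03 [279.8 198.1] [258.5 203.3]
0.05 [280.1 193.6] [258.6 211.5]
0.067 [280.3 189.8] [258.7 219.9]
0.08 [280.5 186.7] [258.8 227.5]
[281.7 191.4] [247.6 225.8]
[280.7 206.2] [250.1 197.9]
[276.  198.1] [246.9 175.5]
[285.1, 201.2, 22.5, 26.5]
```

Both views put the visible fingertips at about lid height (wrist row 220, scene row 194), although the telemetry says TCP z = 0.032. The fingers closed above the lid. I need the true tip height, so I'll lift, move to a bare spot and touch down gently.

move_arm([
  [0,0,0,-0.03,0],
  [0,0,0,-0.04,0],
  [0,0.02,0.045,0,0],
  [0,0.02,0.038,0,0],
  [0,0,0,0.04,0],
  [0,0,0,0.03,0],
  [0,0,0,0.01,0],
  [0,0,0,0,0],
  [0,0,0,0,0],
], squeeze=5)

```text
t: 5.95
tcp_pos: [0.4844, -0.0301, 0.0225]
eef_rot: [[-1.0, 0.004, 0.001], [0.004, 1.0, -0.0], [-0.001, -0.0, -1.0]]
wrist_force: [0.1, 0.0, -0.1]
grip_width: 0.006
grip_force: 0.0
```

```bash
python3 -c "
from h import *
s=telemetry.get_state();print(s['t'],s['tcp_pos'],s['wrist_force'],s['grip_width'])
snap('scene','s5');snap('wrist','w5')
def pj(cam,p):
  k=calibration(cam);f=192/np.tan(np.radians(k['vertical_fov']/2));c=np.array(k['R'])@np.array(p)+k['t'];return np.round([k['cx']+f*c[0]/c[2],k['cy']+f*c[1]/c[2]],1)
p=s['tcp_pos']
for dz in(0,.02,.035): print(dz,pj('scene',p+[0,0,dz]),pj('wrist',p+[0,0,dz]))
a=cv2.imread('pics/s5.png')[150:240,220:300]; w=cv2.imread('pics/w5.png')
cv2.imwrite('pics/c5.png',np.hstack([cv2.resize(a,(400,450)),cv2.resize(w[150:285,190:310],(400,450))]))"
```

```text
5.95 [ 0.48444851 -0.03009963  0.02250828] [ 0.14242696  0.02516286 -0.05922838] 0.0055598052601070844
0 [250.6 196.6] [258.5 212.6]
0.02 [250.6 192.2] [258.6 221.8]
0.035 [250.5 188.8] [258.8 230. ]
```

View pics/c5.png

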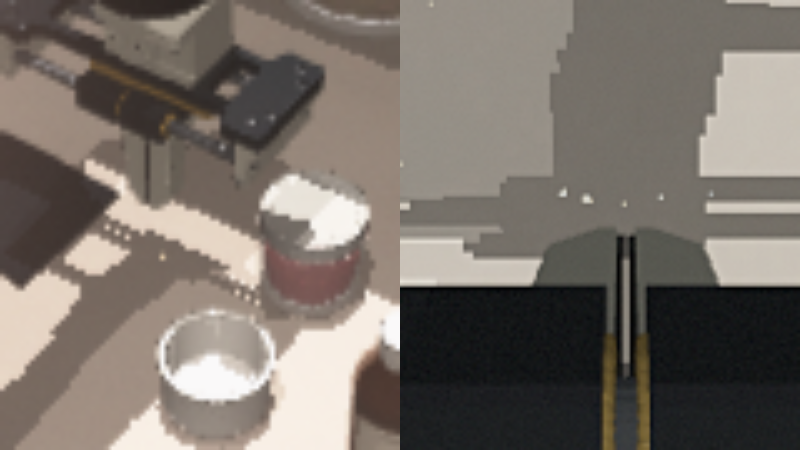

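The shut fingertips show at scene pixel (250,191), about 20–25 mm above the reported TCP. I'll probe the worktop downward to find the offset.

move_arm([
  [0,0,0,0.012,0],
  [0,0,0,0.008,0],
  [0,0,0,0,0],
  [0,0,0,0,0],
])

```text
t: 6.45
tcp_pos: [0.4833, -0.0296, 0.0015]
eef_rot: [[-1.0, 0.003, -0.001], [0.003, 1.0, -0.0], [0.001, -0.0, -1.0]]
wrist_force: [-0.2, 0.1, -0.3]
grip_width: 0.008
grip_force: 0.0
```

move_arm([
  [0,0,0,0.006,0],
  [0,0,0,0,0],
  [0,0,0,0,0],
])

```text
t: 6.75
tcp_pos: [0.4835, -0.0296, -0.0043]
eef_rot: [[-1.0, 0.003, -0.0], [0.003, 1.0, -0.0], [0.0, -0.0, -1.0]]
wrist_force: [-0.4, -0.7, -0.4]
grip_width: 0.003
grip_force: 0.0
```

move_arm([
  [0,0,0,0.005,0],
  [0,0,0,0,0],
  [0,0,0,0,0],
])

```text
t: 7.05
tcp_pos: [0.4835, -0.0296, -0.0093]
eef_rot: [[-1.0, 0.003, -0.0], [0.003, 1.0, -0.0], [0.0, -0.0, -1.0]]
wrist_force: [0.1, 0.1, 0.5]
grip_width: 0.005
grip_force: 0.0
```

move_arm([
  [0,0,0,0.005,0],
  [0,0,0,0,0],
  [0,0,0,0,0],
])

```text
t: 7.35
tcp_pos: [0.4835, -0.0296, -0.0143]
eef_rot: [[-1.0, 0.003, -0.0], [0.003, 1.0, -0.0], [0.0, -0.0, -1.0]]
wrist_force: [0.4, -0.5, 0.8]
grip_width: 0.001
grip_force: 0.0
```

Reported z is −0.014 with no contact, so the reported height is biased. I'll keep probing.

move_arm([
  [0,0,0,0.004,0],
  [0,0,0,0,0],
  [0,0,0,0,0],
])

```text
t: 7.65
tcp_pos: [0.4836, -0.0296, -0.0183]
eef_rot: [[-1.0, 0.003, -0.0], [0.003, 1.0, -0.0], [0.0, -0.0, -1.0]]
wrist_force: [-0.7, 0.2, 0.1]
grip_width: 0.004
grip_force: 0.0
```

move_arm([
  [0,0,0,0.004,0],
  [0,0,0,0,0],
  [0,0,0,0,0],
])

```text
t: 7.95
tcp_pos: [0.4835, -0.0296, -0.0223]
eef_rot: [[-1.0, 0.003, -0.0], [0.003, 1.0, -0.0], [0.0, -0.0, -1.0]]
wrist_force: [-0.5, -0.2, 1.0]
grip_width: 0.004
grip_force: 0.0
```

move_arm([
  [0,0,0,0.004,0],
  [0,0,0,0,0],
  [0,0,0,0,0],
])

```text
t: 8.25
tcp_pos: [0.4836, -0.0296, -0.0263]
eef_rot: [[-1.0, 0.003, -0.0], [0.003, 1.0, -0.0], [0.0, -0.0, -1.0]]
wrist_force: [0.0, 0.2, 0.1]
grip_width: 0.007
grip_force: 0.0
```

move_arm([
  [0,0,0,0.003,0],
  [0,0,0,0,0],
])

```text
t: 8.45
tcp_pos: [0.4834, -0.0296, -0.0294]
eef_rot: [[-1.0, 0.003, -0.001], [0.003, 1.0, -0.0], [0.001, -0.0, -1.0]]
wrist_force: [-0.9, -0.5, -0.7]
grip_width: 0.006
grip_force: 0.0
```

move_arm([
  [0,0,0,0.003,0],
  [0,0,0,0,0],
])

```text
t: 8.65
tcp_pos: [0.4834, -0.0296, -0.0325]
eef_rot: [[-1.0, 0.003, -0.001], [0.003, 1.0, -0.0], [0.001, -0.0, -1.0]]
wrist_force: [0.7, -0.6, -0.3]
grip_width: 0.007
grip_force: 0.0
```

```bash
python3 -c "
from h import *
snap('scene','s6');snap('wrist','w6')
a=cv2.imread('pics/s6.png')[150:240,220:300]; w=cv2.imread('pics/w6.png')
cv2.imwrite('pics/c6.png',np.hstack([cv2.resize(a,(400,450)),cv2.resize(w[150:285,190:310],(400,450))]))"
```

```text
(no output)
```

View pics/c6.png

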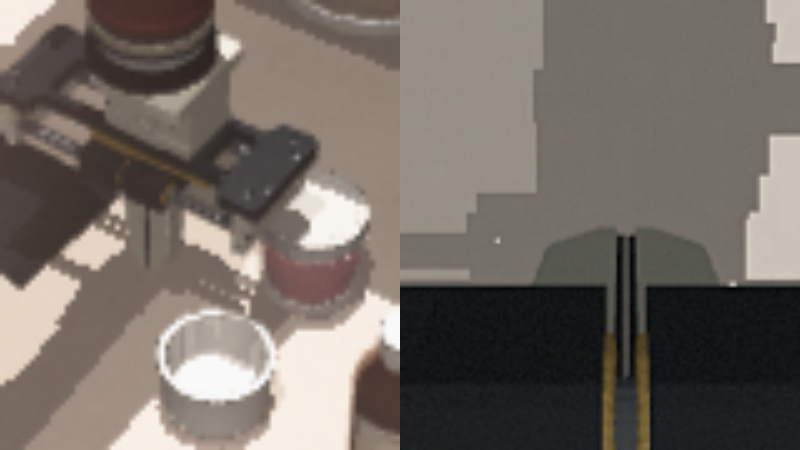

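The tips are now near the worktop (scene row 204), so the offset is at least 33 mm. I'll continue in small steps.

move_arm([
  [0,0,0,0.002,0],
  [0,0,0,0,0],
])

```text
t: 8.95
tcp_pos: [0.4835, -0.0296, -0.0343]
eef_rot: [[-1.0, 0.003, -0.0], [0.003, 1.0, -0.0], [0.0, -0.0, -1.0]]
wrist_force: [-0.4, 0.5, -0.5]
grip_width: 0.006
grip_force: 0.0
```

move_arm([
  [0,0,0,0.002,0],
  [0,0,0,0,0],
])

```text
t: 9.15
tcp_pos: [0.4838, -0.0296, -0.0355]
eef_rot: [[-1.0, 0.003, 0.0], [0.003, 1.0, 0.0], [-0.0, 0.0, -1.0]]
wrist_force: [-0.8, 0.3, 6.4]
grip_width: 0.007
grip_force: 3.3
```

move_arm([
  [0,0,0,0.002,0],
  [0,0,0,0,0],
])

```text
t: 9.35
tcp_pos: [0.4839, -0.0295, -0.0356]
eef_rot: [[-1.0, 0.003, 0.001], [0.003, 1.0, 0.001], [-0.001, 0.001, -1.0]]
wrist_force: [-4.2, -0.8, 23.6]
grip_width: 0.008
grip_force: 12.0
```

Contact is at reported z = −0.0355, so true tip height = reported + 0.0355 m. I'll regrasp the jar with that correction, and check x and y with the scene camera.

move_arm([
  [0,0,0,-0.025,0],
  [1,0,0,-0.045,0],
  [1,0,0,-0.044,0],
  [1,-0.018,-0.044,0,0],
  [1,-0.018,-0.045,0,0],
  [1,0,0,0,0],
  [1,0,0,0,0],
  [1,0,0,0,0],
  [1,0,0,0,0],
  [1,0,0,0,0],
  [1,0,0,0,0],
], squeeze=20)

```text
t: 10.45
tcp_pos: [0.5193, -0.1178, 0.0758]
eef_rot: [[-1.0, 0.001, -0.0], [0.001, 1.0, 0.0], [0.0, 0.0, -1.0]]
wrist_force: [-0.4, 0.1, -0.1]
grip_width: 0.819
grip_force: 0.0
```

```bash
python3 -c "
from h import *
print(ray('scene',250,204,0))";python3 look.py w7 sugar_jar; cp pics/w7.png pics/c7.png
```

```text
[ 0.47401528 -0.03442369  0.        ]
10.45 [ 0.5193 -0.1178  0.0758]
sugar_jar 0.72 [257. 205.  86.  86.] [ 0.5156 -0.1196] [ 0.5205 -0.1219] [0.0699 0.0663] 35.7
```

View pics/c7.png

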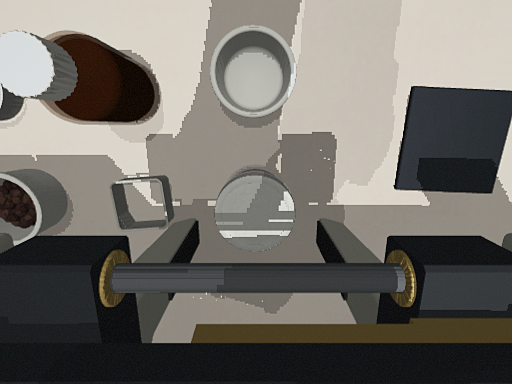

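View w7 shows the lid at (256,213), centred between the fingertips at cols 199 and 317. Descending.

move_arm([
  [1,-0.001,-0.001,0,0],
  [1,0,0,0.03,0],
  [1,0,0,0.035,0],
  [1,0,0,0.018,0],
  [0,0,0,0,0],
  [0,0,0,0,0],
  [0,0,0,0,0],
  [0,0,0,0,0],
  [0,0,0,0,0],
  [0,0,0,0,0],
], squeeze=20)

```text
t: 11.55
tcp_pos: [0.5215, -0.1201, -0.0059]
eef_rot: [[-1.0, 0.003, 0.003], [0.003, 1.0, -0.001], [-0.003, -0.001, -1.0]]
wrist_force: [-0.7, -0.1, 5.8]
grip_width: 0.698
grip_force: 20.0
```

Jar gripped (65 mm, 20 N). Lift and carry it over the slate.

move_arm([
  [0,0,0,-0.02,0],
  [0,0,0,-0.03,0],
  [0,0.0105,0.0395,0,0],
  [0,0.0105,0.0395,0,0],
  [0,0.0105,0.0395,0,0],
  [0,0.0105,0.0395,0,0],
  [0,0.0105,0.0395,0,0],
  [0,0,0,0,0],
  [0,0,0,0,0],
])

```text
t: 12.45
tcp_pos: [0.4677, 0.0793, 0.0427]
eef_rot: [[-1.0, -0.001, -0.001], [-0.001, 1.0, 0.0], [0.001, 0.0, -1.0]]
wrist_force: [0.6, 0.1, -1.5]
grip_width: 0.7
grip_force: 20.0
```

```bash
python3 look.py w8 slate_mat sugar_jar cork_mat empty_ramekin; python3 -c "
from h import *
capture('top')
for d in nets.search_frame('top','sugar_jar')[:1]:print('top',d['p'],ray('top',*d['box'][:2],.117))"; cp pics/w8.png pics/c8.png
```

```text
12.45 [0.4677 0.0793 0.0427]
slate_mat 0.81 [258. 181. 113.  76.] [0.4509 0.0761] [0.4548 0.0716] [0.0994 0.0673] 87.2
sugar_jar 0.97 [258. 244. 127. 135.] [0.4834 0.0759] [0.4668 0.0751] [0.088  0.0603] 89.7
cork_mat 0.69 [484. 209.  55.  95.] [0.4781 0.2813] [0.4835 0.2813] [0.0896 0.0495] 12.6
top 0.51 [0.44293715 0.07258582 0.117     ]
```

View pics/c8.png

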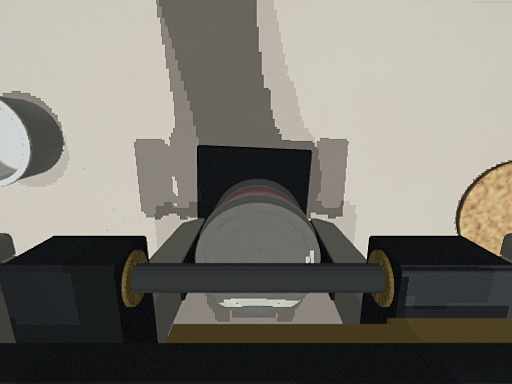

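View w8 shows the slate's near edge from (198,146) to (312,150), and the lid spanning cols 197–319, centred at about (258,254). I'll compute the offsets.

```bash
python3 -c "
from h import *
a,b=ray('wrist',198,146,.006),ray('wrist',312,150,.006);print(a,b,np.linalg.norm(a-b))
n=(a+b)/2;e=(b-a)/np.linalg.norm(b-a);print('slate c',n[:2]+.05*np.array([e[1],-e[0]])*[-1,-1])
for z in(.08,.116):
  l,r,q,c=[ray('wrist',*p,z) for p in((197,254),(319,254),(258,193),(258,254))];print(z,l,r,np.linalg.norm(l-r),q,c)
k=calibration('wrist');print(-np.array(k['R']).T@k['t'])
im=cv2.imread('pics/w8.png')
m=cv2.inRange(cv2.cvtColor(im,cv2.COLOR_BGR2HSV),(5,90,60),(25,255,255));m[:,:440]=0
P=np.argwhere(m)[:,::-1];l=P[P[:,0].argmin()];print('cork left',l,ray('wrist',*map(float,l),.006))
"
```

```text
[0.42015302 0.02516056 0.006     ] [0.42406535 0.12304438 0.006     ] 0.09796198328956342
slate c [0.37214907 0.07609933]
0.08 [0.48386174 0.03618978 0.08      ] [0.48427458 0.11607908 0.08      ] 0.07989036716134819 [0.44279258 0.07632261 0.08      ] [0.48406816 0.07613438 0.08      ]
0.116 [0.46551455 0.04491948 0.116     ] [0.46583716 0.10734751 0.116     ] 0.06242886342003949 [0.43342181 0.07628054 0.116     ] [0.46567586 0.07613345 0.116     ]
[0.39991916 0.07613014 0.24470822]
cork left [440 318] [0.59388776 0.26022926 0.006     ]
```

The jar needs about +3 mm in x and −4 mm in y. Lower it by 42 mm onto the mat and release.

move_arm([
  [0,-0.003,-0.004,0,0],
  [0,0,0,0.02,0],
  [0,0,0,0.015,0],
  [0,0,0,0.007,0],
  [0,0,0,0,0],
  [0,0,0,0,0],
])

```text
t: 13.4
tcp_pos: [0.4719, 0.0737, 0.0011]
eef_rot: [[-1.0, 0.003, 0.001], [0.003, 1.0, -0.0], [-0.001, -0.0, -1.0]]
wrist_force: [0.2, 0.1, -1.7]
grip_width: 0.699
grip_force: 20.0
```

move_arm([
  [1,0,0,0,0],
  [1,0,0,0,0],
  [1,0,0,0,0],
  [1,0,0,-0.03,0],
  [1,0,0,-0.045,0],
  [1,0,0,-0.045,0],
  [1,0,0,-0.045,0],
  [1,0,0,0,0],
  [1,0,0,0,0],
])

```text
t: 14.3
tcp_pos: [0.4718, 0.0742, 0.1668]
eef_rot: [[-1.0, 0.002, 0.003], [0.002, 1.0, 0.001], [-0.003, 0.001, -1.0]]
wrist_force: [-0.4, 0.2, -0.6]
grip_width: 1.0
grip_force: 0.0
```

```bash
python3 look.py w9 slate_mat sugar_jar cork_mat empty_ramekin; python3 -c "
from h import *
capture('top')
for d in nets.search_frame('top','sugar_jar')[:2]:print('top',d['p'],ray('top',*d['box'][:2],.073))"
```

```text
14.3 [0.4718 0.0742 0.1668]
slate_mat 0.8 [259. 171.  82.  80.] [0.4646 0.0747] [0.4672 0.0724] [0.1001 0.0986] 87.5
sugar_jar 0.89 [259. 184.  63.  63.] [0.4681 0.0743] [0.4707 0.073 ] [0.0678 0.0679] 44.5
sugar_jar 0.51 [ 20. 141.  41.  49.] [ 0.4204 -0.1806] [ 0.4236 -0.1818] [0.042  0.0567] 76.9
cork_mat 0.81 [435. 179.  79.  74.] [0.4761 0.3092] [0.4772 0.3094] [0.1    0.0985] 63.1
empty_ramekin 0.62 [ 97. 130.  72.  58.] [ 0.4106 -0.1111] [ 0.4106 -0.114 ] [0.0836 0.0661] 89.8
empty_ramekin 0.49 [258. 169.  80.  80.] [0.4563 0.0738] [0.4603 0.0728] [0.0896 0.0893] 87.7
top 0.8 [0.46363946 0.07009678 0.073     ]
```

View pics/w9.png

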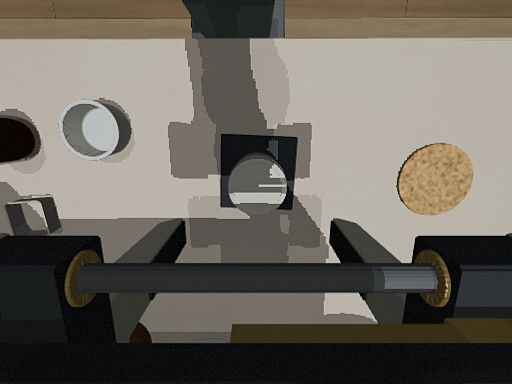

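The jar sits on the slate at (258,184), within about 4 mm by the nets. Now over to the square cutter.

move_arm([
  [1,-0.007,-0.043,0,0],
  [1,-0.007,-0.043,0,0],
  [1,-0.007,-0.043,0,0],
  [1,-0.007,-0.043,0,0],
  [1,-0.007,-0.043,0,0],
  [1,-0.007,-0.043,0,0],
  [1,-0.007,-0.042,0,0],
  [1,0,0,0,0],
  [1,0,0,0,0],
])

```text
t: 15.55
tcp_pos: [0.5189, -0.2271, 0.1649]
eef_rot: [[-1.0, 0.006, -0.002], [0.006, 1.0, 0.001], [0.002, 0.001, -1.0]]
wrist_force: [0.4, 0.2, -0.6]
grip_width: 0.994
grip_force: 0.0
```

```bash
python3 look.py w10 square_cutter choc_ramekin vanilla round_cutter empty_ramekin
```

```text
15.55 [ 0.5189 -0.2271  0.1649]
square_cutter 0.78 [253. 185.  39.  48.] [ 0.529  -0.2301] [ 0.528  -0.2296] [0.0541 0.0505] 4.6
choc_ramekin 0.83 [ 75. 203.  76.  58.] [ 0.5484 -0.4492] [ 0.5502 -0.4476] [0.068  0.0875] 9.8
choc_ramekin 0.65 [160. 189.  61.  52.] [ 0.5309 -0.3426] [ 0.5258 -0.3415] [0.0674 0.0751] 44.3
vanilla 0.89 [247.  94.  62.  62.] [ 0.4292 -0.2333] [ 0.429  -0.2328] [0.0488 0.0487] 44.2
round_cutter 0.74 [142.  98.  54.  50.] [ 0.4242 -0.3615] [ 0.4192 -0.3794] [0.0288 0.0561] 73.8
empty_ramekin 0.58 [352.  84.  67.  63.] [ 0.4116 -0.1204] [ 0.4156 -0.1219] [0.0687 0.0716] 50.0
```

View pics/w10.png

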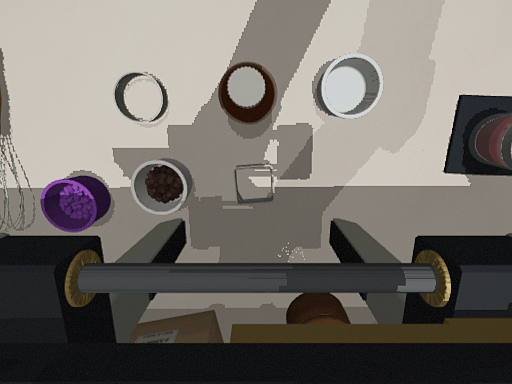

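The cutter rim is at (254,182), tilted about 4.6°. I'll turn to match, descend and grip.

move_arm([
  [1,-0.009,-0.003,0,-0.085],
  [1,0,0,0.045,0],
  [1,0,0,0.045,0],
  [1,0,0,0.045,0],
  [1,0,0,0.035,0],
  [1,0,0,0.018,0],
  [1,0,0,0.007,0],
  [1,0,0,0,0],
  [0,0,0,0,0],
  [0,0,0,0,0],
  [0,0,0,0,0],
  [0,0,0,0,0],
], squeeze=8)

```text
t: 17.05
tcp_pos: [0.5292, -0.2294, -0.0283]
eef_rot: [[-0.997, -0.082, 0.001], [-0.082, 0.997, -0.001], [-0.001, -0.001, -1.0]]
wrist_force: [-0.6, -0.4, -0.3]
grip_width: 0.709
grip_force: 0.0
```

move_arm([
  [0,0,0,0,0],
  [0,0,0,0,0],
  [0,0,0,0,0],
  [0,0,0,0,0],
])

```text
t: 17.45
tcp_pos: [0.5287, -0.2294, -0.029]
eef_rot: [[-0.997, -0.082, 0.0], [-0.082, 0.997, -0.0], [-0.0, -0.0, -1.0]]
wrist_force: [-0.9, 0.2, 2.1]
grip_width: 0.531
grip_force: 8.0
```

Cutter held (49 mm, 8 N). Carry it above the jar.

move_arm([
  [0,0,0,-0.035,0],
  [0,0,0,-0.045,0],
  [0,0,0,-0.04,0],
  [0,0.0046,0.0438,0,0],
  [0,0.0046,0.0438,0,0],
  [0,0.0046,0.0438,0,0],
  [0,0.0046,0.0438,0,0],
  [0,0.0046,0.0438,0,0],
  [0,0.0046,0.0438,0,0],
  [0,0.0046,0.0438,0,0],
  [0,0,0,0,0],
  [0,0,0,0,0],
])

```text
t: 18.65
tcp_pos: [0.4709, 0.0748, 0.0907]
eef_rot: [[-0.996, -0.085, -0.0], [-0.085, 0.996, -0.0], [0.0, -0.0, -1.0]]
wrist_force: [0.6, -0.7, -0.4]
grip_width: 0.523
grip_force: 8.0
```

```bash
python3 look.py w11 sugar_jar slate_mat
```

```text
18.65 [0.4709 0.0748 0.0907]
slate_mat 0.65 [262. 183.  96.  99.] [0.4665 0.0752] [0.4663 0.0704] [0.1001 0.0903] 87.0
slate_mat 0.6 [256. 229.  91.  74.] [0.5188 0.0727] [0.519  0.0742] [0.0832 0.0993] 4.5
```

move_arm([
  [0,0,-0.001,0.025,0],
  [0,0,0,0.015,0],
  [0,0,0,0.005,0],
  [0,0,0,0.001,0],
  [0,0,0,0,0],
  [0,0,0,0,0],
])

```text
t: 19.4
tcp_pos: [0.4721, 0.0725, 0.0455]
eef_rot: [[-0.997, -0.082, 0.001], [-0.082, 0.997, 0.0], [-0.001, 0.0, -1.0]]
wrist_force: [-0.5, 0.2, 0.1]
grip_width: 0.53
grip_force: 8.0
```

move_arm([
  [0,0,0,0.001,0],
  [0,0,0,0.001,0],
  [0,0,0,0,0],
])

```text
t: 19.7
tcp_pos: [0.4725, 0.0727, 0.044]
eef_rot: [[-0.997, -0.082, 0.002], [-0.082, 0.997, 0.0], [-0.002, 0.0, -1.0]]
wrist_force: [-0.2, -0.2, 6.1]
grip_width: 0.527
grip_force: 8.0
```

move_arm([
  [1,0,0,0,0],
  [1,0,0,0,0],
  [1,0,0,0,0],
  [1,0,0,0,0],
  [1,0,0,-0.035,0],
  [1,0,0,-0.045,0],
  [1,0,0,-0.045,0],
  [1,0,0,0,0.085],
  [1,0,0,0,0],
])

```text
t: 20.6
tcp_pos: [0.472, 0.0729, 0.1689]
eef_rot: [[-1.0, 0.003, 0.002], [0.003, 1.0, 0.001], [-0.002, 0.001, -1.0]]
wrist_force: [-0.2, 0.1, -0.7]
grip_width: 1.0
grip_force: 0.0
```

```bash
python3 look.py w12 slate_mat; python3 - <<'E'
from h import *
for th,z in(("square_cutter",.098),("sugar_jar",.073)):
  for d in nets.search_frame("wrist",th)[:2]: print(th,d["p"],np.round(d["box"]),ray("wrist",*d["box"][:2],z))
E
```

```text
20.6 [0.472  0.0729 0.1689]
slate_mat 0.63 [262. 170.  73.  77.] [0.464  0.0778] [0.4679 0.0744] [0.0997 0.0993] 88.0
square_cutter 0.83 [258. 192.  54.  54.] [0.47101978 0.07197581 0.098     ]
sugar_jar 0.83 [259. 177.  63.  49.] [0.46035993 0.07324978 0.073     ]
sugar_jar 0.51 [257. 192.  57.  54.] [0.47702766 0.07102994 0.073     ]
```

View pics/w12.png

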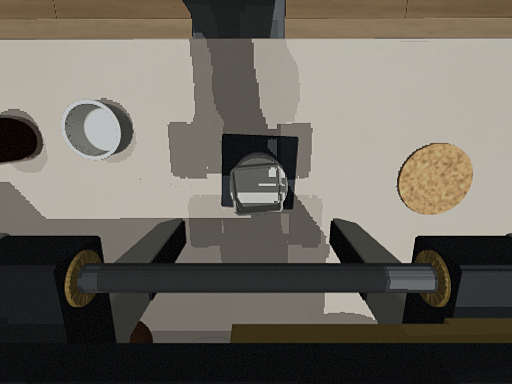

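The cutter at (258,192) is centred on the lid by the nets' estimates. Next, the choc ramekin.

move_arm([
  [1,-0.0053,-0.0462,0,0],
  [1,-0.0053,-0.0462,0,0],
  [1,-0.0053,-0.0462,0,0],
  [1,-0.0053,-0.0462,0,0],
  [1,-0.0053,-0.0462,0,0],
  [1,-0.0053,-0.0462,0,0],
  [1,-0.0053,-0.0462,0,0],
  [1,-0.0053,-0.0462,0,0],
  [0.88,-0.0053,-0.0462,0,0],
  [0.88,0,0,0,0],
  [0.88,0,0,0,0],
], squeeze=20)

```text
t: 21.9
tcp_pos: [0.5167, -0.344, 0.1661]
eef_rot: [[-1.0, 0.005, -0.003], [0.005, 1.0, 0.002], [0.003, 0.002, -1.0]]
wrist_force: [-0.0, -0.1, -0.1]
grip_width: 0.882
grip_force: 0.0
```

```bash
python3 look.py w13 choc_ramekin vanilla; python3 -c "
import cv2,numpy as np
from h import *
im=cv2.imread('pics/w13.png')
hs=cv2.cvtColor(im,cv2.COLOR_BGR2HSV); m=cv2.inRange(hs,(0,60,10),(20,255,110)); m[:120]=0;m[235:]=0;m[:,:215]=0;m[:,300:]=0
P=np.argwhere(m);print(len(P),P.mean(0)[::-1],ray('wrist',*P.mean(0)[::-1],.036))"
```

```text
21.9 [ 0.5167 -0.344   0.1661]
choc_ramekin 0.95 [166. 204.  66.  54.] [ 0.5486 -0.4545] [ 0.5458 -0.4561] [0.0596 0.0784] 25.5
choc_ramekin 0.83 [253. 190.  55.  53.] [ 0.5298 -0.3465] [ 0.5288 -0.3448] [0.0681 0.0676] 27.1
vanilla 0.67 [364.  96.  91.  56.] [ 0.4293 -0.2539] [ 0.4288 -0.2549] [0.0477 0.0728] 0.0
1009 [254.76610505 184.65510406] [ 0.52546227 -0.34455401  0.036     ]
```

move_arm([
  [0.88,-0.0115,-0.0015,0.02,0],
  [0.88,0,0,0.045,0],
  [0.88,0,0,0.045,0],
  [0.88,0,0,0.04,0],
  [0.88,0,0,0.025,0],
  [0.88,0,0,0.015,0],
  [0.88,0,0,0,0],
  [0,0,0,0,0],
  [0,0,0,0,0],
  [0,0,0,0,0],
  [0,0,0,0,0],
  [0,0,0,0,0],
], squeeze=20)

```text
t: 23.25
tcp_pos: [0.5309, -0.346, -0.0202]
eef_rot: [[-1.0, 0.003, 0.003], [0.003, 1.0, -0.002], [-0.003, -0.002, -1.0]]
wrist_force: [0.4, -0.2, 6.2]
grip_width: 0.721
grip_force: 20.0
```

Ramekin gripped. Lift it 140 mm, above the cutter stack, and carry it to the cork.

move_arm([
  [0,0,0,-0.045,0],
  [0,0,0,-0.048,0],
  [0,0,0,-0.048,0],
  [0,0.0037,0.047,0,0],
  [0,0.0037,0.047,0,0],
  [0,0.0037,0.047,0,0],
  [0,0.0037,0.047,0,0],
  [0,0.0037,0.047,0,0],
  [0,0.0037,0.047,0,0],
  [0,0.0037,0.047,0,0],
  [0,0.0037,0.047,0,0],
])

```text
t: 24.35
tcp_pos: [0.4997, 0.0333, 0.1187]
eef_rot: [[-1.0, 0.003, -0.001], [0.003, 1.0, 0.0], [0.001, 0.0, -1.0]]
wrist_force: [0.1, 0.0, -1.9]
grip_width: 0.724
grip_force: 20.0
```

move_arm([
  [0,0.0037,0.047,0,0],
  [0,0.0037,0.047,0,0],
  [0,0.0037,0.047,0,0],
  [0,0.0037,0.047,0,0],
  [0,0.0037,0.047,0,0],
  [0,0.0037,0.047,0,0],
  [0,0,0,0,0],
  [0,0,0,0,0],
])

```text
t: 25.15
tcp_pos: [0.4779, 0.3146, 0.1181]
eef_rot: [[-1.0, -0.001, -0.002], [-0.001, 1.0, -0.001], [0.002, -0.001, -1.0]]
wrist_force: [0.7, -0.5, -1.4]
grip_width: 0.723
grip_force: 20.0
```

```bash
python3 look.py w14 cork_mat slate_mat; python3 -c "
from h import *
im=cv2.imread('pics/w14.png')
m=cv2.inRange(cv2.cvtColor(im,cv2.COLOR_BGR2HSV),(5,80,60),(25,255,255));m[:100]=0;m[235:]=0;m[:,:180]=0;m[:,340:]=0
P=np.argwhere(m)[:,::-1];r=P[:,1].min();print(len(P),P[:,0].min(),P[:,0].max(),r,P[P[:,1]<=r+1].mean(0),'near edge',ray('wrist',*P[P[:,1]<=r].mean(0),.006))"
```

```text
25.15 [0.4779 0.3146 0.1181]
cork_mat 0.68 [258. 169.  83.  52.] [0.4638 0.3109] [0.4629 0.3109] [0.0974 0.0577] 89.0
slate_mat 0.55 [ 50. 171.  97.  91.] [0.4654 0.0704] [0.4704 0.0715] [0.1036 0.1006] 87.2
2575 215 299 142 [257.10344828 142.72413793] near edge [0.43345204 0.31033217 0.006     ]
```

move_arm([
  [0,-0.004,-0.0015,0.02,0],
  [0,0,0,0.045,0],
  [0,0,0,0.035,0],
  [0,0,0,0.02,0],
  [0,0,0,0.01,0],
  [0,0,0,0,0],
  [0,0,0,0,0],
])

```text
t: 26.0
tcp_pos: [0.4847, 0.3116, -0.0101]
eef_rot: [[-1.0, 0.004, 0.002], [0.004, 1.0, 0.001], [-0.002, 0.001, -1.0]]
wrist_force: [0.1, -0.3, -1.5]
grip_width: 0.719
grip_force: 20.0
```

move_arm([
  [0,0,0,0.002,0],
  [0,0,0,0,0],
])

```text
t: 26.2
tcp_pos: [0.4841, 0.3123, -0.0121]
eef_rot: [[-1.0, 0.003, 0.002], [0.003, 1.0, 0.001], [-0.001, 0.001, -1.0]]
wrist_force: [-0.1, 0.1, -2.5]
grip_width: 0.722
grip_force: 20.0
```

move_arm([
  [0,0,0,0.002,0],
  [0,0,0,0,0],
])

```text
t: 26.4
tcp_pos: [0.4841, 0.3124, -0.0142]
eef_rot: [[-1.0, 0.003, 0.001], [0.003, 1.0, 0.001], [-0.001, 0.001, -1.0]]
wrist_force: [-0.8, -0.7, 2.9]
grip_width: 0.725
grip_force: 20.0
```

move_arm([
  [0,0,0,0.0015,0],
  [0,0,0,0,0],
])

```text
t: 26.6
tcp_pos: [0.4841, 0.3124, -0.0143]
eef_rot: [[-1.0, 0.003, 0.001], [0.003, 1.0, 0.002], [-0.001, 0.002, -1.0]]
wrist_force: [-2.7, -1.1, 12.7]
grip_width: 0.719
grip_force: 20.0
```

Contact on the cork. Ease off, release and rise.

move_arm([
  [0,0,0,-0.0015,0],
  [1,0,0,0,0],
  [1,0,0,0,0],
  [1,0,0,0,0],
  [1,0,0,-0.04,0],
  [1,0,0,-0.048,0],
  [1,0,0,-0.048,0],
  [1,0,0,-0.048,0],
  [1,0,0,-0.03,0],
  [1,0,0,0,0],
])

```text
t: 27.6
tcp_pos: [0.4866, 0.3131, 0.2037]
eef_rot: [[-1.0, 0.003, 0.009], [0.003, 1.0, 0.006], [-0.009, 0.006, -1.0]]
wrist_force: [-0.2, -0.1, -0.4]
grip_width: 1.003
grip_force: 0.0
```

```bash
python3 look.py w15 cork_mat choc_ramekin slate_mat
```

```text
27.6 [0.4866 0.3131 0.2037]
cork_mat 0.56 [258. 163.  65.  69.] [0.4721 0.3122] [0.4748 0.3113] [0.097  0.0971] 89.8
choc_ramekin 0.61 [256. 171.  54.  50.] [0.4765 0.3091] [0.4747 0.3086] [0.0672 0.0673] 46.1
slate_mat 0.97 [ 93. 157.  77.  74.] [0.4617 0.0761] [0.4625 0.0747] [0.1002 0.0995] 88.0
```

Both placings check out within about 3 mm. Now above the vanilla bottle.

move_arm([
  [1,0.0054,-0.0456,0,0],
  [1,0.0054,-0.0456,0,0],
  [1,0.0054,-0.0456,0,0],
  [1,0.0054,-0.0456,0,0],
  [1,0.0054,-0.0456,0,0],
  [1,0.0054,-0.0456,0,0],
  [1,0.0054,-0.0456,0,0],
  [1,0.0054,-0.0456,0,0],
  [1,0.0054,-0.0456,0,0],
  [1,0.0054,-0.0456,0,0],
  [1,0.0054,-0.0456,0,0],
  [1,0.0054,-0.0456,0,0],
])

```text
t: 29.0
tcp_pos: [0.4158, -0.2361, 0.1972]
eef_rot: [[-1.0, 0.002, -0.003], [0.002, 1.0, 0.001], [0.003, 0.001, -1.0]]
wrist_force: [0.6, -0.0, -0.1]
grip_width: 1.0
grip_force: 0.0
```

move_arm([
  [1,0,0,0,0],
  [1,0,0,0,0],
])

```text
t: 29.2
tcp_pos: [0.4158, -0.2356, 0.1973]
eef_rot: [[-1.0, 0.006, -0.003], [0.006, 1.0, 0.001], [0.003, 0.001, -1.0]]
wrist_force: [0.4, 0.8, -0.2]
grip_width: 1.0
grip_force: 0.0
```

```bash
python3 look.py w16 vanilla; python3 -c "
from h import *
im=cv2.imread('pics/w16.png');m=cv2.inRange(cv2.cvtColor(im,cv2.COLOR_BGR2HSV),(0,0,130),(180,50,255))
d=nets.search_frame('wrist','vanilla')[0]['box'];r=np.zeros_like(m);x0,x1,y0,y1=[int(v) for v in(d[0]-d[2]/2,d[0]+d[2]/2,d[1]-d[3]/2,d[1]+d[3]/2)];r[y0:y1,x0:x1]=m[y0:y1,x0:x1]
n,l,s,c=cv2.connectedComponentsWithStats(r)
for i in range(1,n):
  if s[i,4]>80: print(s[i],c[i],ray('wrist',*c[i],.129))
cv2.imwrite('pics/c16.png',im[60:300,130:390])"
```

```text
29.2 [ 0.4158 -0.2356  0.1973]
vanilla 0.77 [257. 186.  48.  55.] [ 0.411  -0.2343] [ 0.4111 -0.2364] [0.0536 0.0487] 27.7
[232 173  13  37 128] [234.71875   198.4453125] [ 0.42460341 -0.25687251  0.129     ]
[243 184  37  26 708] [259.01553672 198.08050847] [ 0.42422783 -0.23208668  0.129     ]
```

View pics/c16.png

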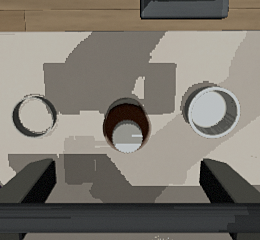

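The cap is at full-frame (257,197), so it needs +8 mm in x. Descend to tip height 0.111 and grip the cap.

move_arm([
  [0.7,-0.008,0.001,0.02,0],
  [0.7,0,0,0.04,0],
  [0.7,0,0,0.04,0],
  [0.7,0,0,0.022,0],
  [0.6,0,0,0,0],
  [0,0,0,0,0],
  [0,0,0,0,0],
  [0,0,0,0,0],
  [0,0,0,0,0],
  [0,0,0,0,0],
  [0,0,0,0,0],
  [0,0,0,0,0],
], squeeze=30)

```text
t: 30.55
tcp_pos: [0.4263, -0.2352, 0.078]
eef_rot: [[-1.0, 0.003, 0.003], [0.003, 1.0, -0.002], [-0.003, -0.002, -1.0]]
wrist_force: [-0.7, -0.7, 6.1]
grip_width: 0.331
grip_force: 29.3
```

move_arm([
  [0,0,0,0,0],
  [0,0,0,0,0],
  [0,0,0,0,0],
])

```text
t: 30.85
tcp_pos: [0.4263, -0.2351, 0.078]
eef_rot: [[-1.0, 0.003, 0.003], [0.003, 1.0, -0.002], [-0.003, -0.002, -1.0]]
wrist_force: [0.1, -0.5, 6.0]
grip_width: 0.332
grip_force: 29.3
```

Cap gripped (31 mm). Lift 130 mm and carry it to midway.

move_arm([
  [0,0,0,-0.04,0],
  [0,0,0,-0.046,0],
  [0,0,0,-0.046,0],
  [0,-0.0053,0.0476,0,0],
  [0,-0.0053,0.0476,0,0],
  [0,-0.0053,0.0476,0,0],
  [0,-0.0053,0.0476,0,0],
  [0,-0.0053,0.0476,0,0],
  [0,-0.0053,0.0476,0,0],
  [0,-0.0053,0.0476,0,0],
  [0,-0.0053,0.0476,0,0],
  [0,-0.0053,0.0476,0,0],
])

```text
t: 32.05
tcp_pos: [0.4725, 0.1957, 0.2079]
eef_rot: [[-1.0, 0.003, -0.003], [0.003, 1.0, -0.001], [0.003, -0.001, -1.0]]
wrist_force: [1.6, -0.5, -2.7]
grip_width: 0.327
grip_force: 29.9
```

move_arm([
  [0,0,0,0,0],
  [0,0,0,0,0],
  [0,0,0,0,0],
])

```text
t: 32.35
tcp_pos: [0.4732, 0.1922, 0.2082]
eef_rot: [[-1.0, 0.005, -0.002], [0.005, 1.0, -0.002], [0.002, -0.002, -1.0]]
wrist_force: [-0.4, -0.2, -2.8]
grip_width: 0.332
grip_force: 30.5
```

```bash
python3 look.py w17 slate_mat cork_mat
```

```text
32.35 [0.4732 0.1922 0.2082]
slate_mat 0.68 [179. 166.  68.  74.] [0.4683 0.0749] [0.471 0.074] [0.0994 0.0998] 87.3
cork_mat 0.63 [339. 172.  64.  66.] [0.4791 0.3122] [0.4767 0.3067] [0.0815 0.1001] 53.5
```

Centred to within 2 mm by the mats in view. Lower.

move_arm([
  [0,-0.001,0.001,0.03,0],
  [0,0,0,0.04,0],
  [0,0,0,0.035,0],
  [0,0,0,0.015,0],
  [0,0,0,0.007,0],
  [0,0,0,0,0],
  [0,0,0,0,0],
])

```text
t: 33.2
tcp_pos: [0.4762, 0.195, 0.0829]
eef_rot: [[-1.0, 0.004, 0.002], [0.004, 1.0, 0.001], [-0.002, 0.001, -1.0]]
wrist_force: [0.2, -0.4, -3.3]
grip_width: 0.329
grip_force: 30.5
```

move_arm([
  [0,0,0,0.0015,0],
  [0,0,0,0,0],
])

```text
t: 33.4
tcp_pos: [0.4756, 0.1954, 0.0811]
eef_rot: [[-1.0, 0.003, 0.001], [0.003, 1.0, 0.001], [-0.001, 0.001, -1.0]]
wrist_force: [0.6, -0.5, -2.4]
grip_width: 0.327
grip_force: 30.5
```

move_arm([
  [0,0,0,0.0015,0],
  [0,0,0,0,0],
])

```text
t: 33.6
tcp_pos: [0.4751, 0.1952, 0.079]
eef_rot: [[-1.0, 0.003, 0.0], [0.003, 1.0, 0.0], [-0.0, 0.0, -1.0]]
wrist_force: [-0.3, 0.6, -3.5]
grip_width: 0.332
grip_force: 30.5
```

move_arm([
  [0,0,0,0.0015,0],
  [0,0,0,0,0],
])

```text
t: 33.8
tcp_pos: [0.4756, 0.1952, 0.0782]
eef_rot: [[-1.0, 0.003, 0.001], [0.003, 1.0, 0.001], [-0.001, 0.001, -1.0]]
wrist_force: [-1.5, 0.4, 3.8]
grip_width: 0.332
grip_force: 30.6
```

move_arm([
  [1,0,0,0,0],
  [1,0,0,0,0],
  [1,0,0,0,0],
  [1,0,0,0,0],
  [1,0,0,-0.03,0],
  [1,0,0,-0.045,0],
  [1,0,0,-0.045,0],
  [1,0.01,0,-0.04,0],
  [1,0.01,0,0,0],
  [1,0,0,0,0],
  [1,0,0,0,0],
])

```text
t: 34.9
tcp_pos: [0.4541, 0.1951, 0.2362]
eef_rot: [[-1.0, 0.002, -0.002], [0.002, 1.0, -0.001], [0.002, -0.001, -1.0]]
wrist_force: [-0.9, 0.3, -0.4]
grip_width: 1.001
grip_force: 0.0
```

```bash
python3 look.py w18 slate_mat cork_mat vanilla choc_ramekin; python3 -c "
from h import *
s=telemetry.get_state();im=capture('wrist')
for th,z in(('square_cutter',.098),('sugar_jar',.073)):
  for d in nets.search_frame('wrist',th)[:1]: print(th,d['p'],ray('wrist',*d['box'][:2],z))
cv2.imwrite('pics/c18.png',cv2.resize(im[90:260,100:420,::-1],None,fx=2.4,fy=2.4))"
```

```text
34.9 [0.4541 0.1951 0.2362]
slate_mat 0.9 [184. 175.  63.  63.] [0.4677 0.0761] [0.4705 0.0745] [0.0996 0.1   ] 88.4
cork_mat 0.73 [336. 191.  55.  49.] [0.4945 0.3198] [0.4876 0.3208] [0.0821 0.0734] 29.9
cork_mat 0.67 [332. 184.  63.  59.] [0.4828 0.3133] [0.4754 0.3058] [0.084  0.0991] 52.2
vanilla 0.88 [258. 185.  43.  50.] [0.4566 0.1948] [0.4588 0.1943] [0.049  0.0577] 72.9
choc_ramekin 0.65 [335. 188.  53.  47.] [0.4815 0.3085] [0.4801 0.3108] [0.0772 0.0689] 34.6
square_cutter 0.7 [0.47205343 0.07435161 0.098     ]
sugar_jar 0.86 [0.46466931 0.08537811 0.073     ]
```

View pics/c18.png

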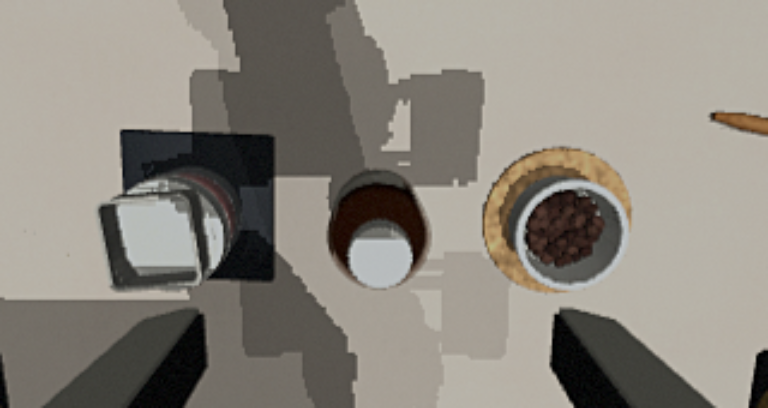

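The final view shows the cutter on the jar over the slate, the bottle between the mats and the chocolate on the cork, all upright. I'll do one numeric check, then sign off.

```bash
python3 -c "
from h import *
r=lambda u,v,z:ray('wrist',100+u/2.4,90+v/2.4,z)[:2]
cap=r(380,258,.129);ch=r(571,233,.048);ck=r(558,220,.006);sl=r(197,205,.006)
print(cap,ch,ck,sl,'mid',(ck+sl)/2)
if np.hypot(*(cap-(ck+sl)/2))<.011 and np.hypot(*(ch-ck))<.011: print(job.sign_off())"
```

```text
[0.47229522 0.19510147] [0.47935065 0.31128033] [0.48036951 0.31453852] [0.46941971 0.07378853] mid [0.47489461 0.19416353]
the job is handed in; nothing more can be done
None
```

The job is handed in: jar on slate with the square cutter on its lid, chocolate on cork and vanilla midway, all let go and within about 5 mm by my own camera checks; the judging result was not shown.

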